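# Find the full-depth dowel hole with the gauge pin

## Task

The clamped hardwood blank has three snug holes that look alike, but in two of them a broken dowel stub still fills the bottom, and you must find out which hole is clear. Take the gauge pin from its stand and push it gently, straight down, into a hole until it bottoms: only in the clear hole does its ring mark come down level with the top of the blank, so if the ring stands proud, draw the pin out and try another hole. Leave the pin upright and fully home in the clear hole, let go of it, never force it (a light push of 10 to 15 N is plenty), and leave the other things on the bench where they lie.

Things in the scene. Friction and masses are not known exactly. Their poses are not given: they have to be found in the camera images.
- pin_grip (a point): centre of the handle of the gauge pin: an upright steel rod (14 mm diameter, 62 mm long) with a dark round wooden handle on top (25 mm diameter, from 62 to 110 mm above the foot), about 0.1 kg. This point is on the axis, 85 mm above the foot; local z points up along the pin
- pin_tip (a point): centre of the pin's foot (lower end), 85 mm below pin_grip; same axes. The foot is bevelled to 9 mm diameter over its last 3.5 mm
- pin_ring (a point): centre of the narrow dark ring mark around the pin's rod, 42 mm above the foot: level with the blank's top face when the pin is home in the clear hole, 15 mm above it when the pin has bottomed on a stub
- stand: the fixed plywood stand that the pin starts in, 75 x 75 mm, 32 mm tall, socket 25 mm deep and 16 mm wide; the pin lifts straight out. Origin under its middle
- blank: the hardwood blank, 75 mm (its x) by 330 mm (its y) by 60 mm tall, held immovably by a clamp at each end (clamps begin 132 mm from the middle along its y and reach 76 mm above the bench). Contact forces on it adding up to more than 50 N count as forcing (the holes' own squeeze on the pin makes up about 17 N of that). Origin under its middle, z up
- hole_a (a point): centre of a blind hole's mouth, on the blank's top face, 55 mm from the middle towards its -y end. 15.5 mm wide, 2.5 mm bevel; 42 mm deep if clear, 27 mm if it holds a stub (which two do, varies). Springy walls 9 to 23 mm down grip the pin: it slides under a few newtons (about 3 to 8 N) and stays put when let go; the bottom is rigid
- hole_b (a point): centre of the middle blind hole's mouth, over the blank's middle; otherwise like hole_a
- hole_c (a point): centre of the third blind hole's mouth, 55 mm from the middle towards the blank's +y end; otherwise like hole_a
- plane: a bench plane, steel sole 200 x 55 mm with dark wooden grips, 90 mm tall; origin under its middle
- glue: a white glue bottle, 56 mm across, 130 mm tall; origin under its middle
- mallet: a hammer lying flat; origin near its middle
- driver: a screwdriver lying flat; origin near its middle
- offcut: a pale wood offcut 100 x 32 x 22 mm lying flat; origin under its middle
- square: a try square lying flat, dark stock 90 mm long with a 110 mm steel blade; origin under the stock's middle
- pot: an empty white ceramic pot, 80 mm across, 90 mm tall; origin under its middle
Mind the look-alikes: they are no part of the job. Leave any orange or turquoise look-alike of the part that bears pin_grip alone.

How it is judged:
By the outcome, as a careful person would: the job done as asked, in the order asked, and still so for the second after the job is handed in, with the robot touching nothing.
It also fails if it takes over 67 s, if anything falls off the work surface, if the arm or the gripper's body presses on something with over 40 N, if the wrist force passes 120 N, or if a joint passes its speed limit or range.

## Robot

A 6-joint arm with a two-finger parallel gripper is mounted at the origin on the work surface. World frame = base frame: x ahead of the robot, y to its left, z up, the work surface at z = 0. Lengths are in mm, angles in rad, forces in N, time in s.
With the tool pointing down it reaches from about 300 to 850 mm from the base axis. Payload 5.4 kg.
Tool frame: the origin (TCP) lies between the finger pads; the fingertips stand 14 mm ahead of it and the grasp point (between the pads) lies 5 mm behind it; z points along the fingers, y is the line along which they close (so a half turn about z gives the same grasp; the last joint's range is limited). The gripper opens to 85 mm and grips with 20 to 120 N. Pads are 22 mm wide; open, the fingers measure 114 mm over their backs; the gripper's body (76 mm by 85 mm) begins 54 mm behind the grasp point. The pads swing forward as they close: fully open they stand 13 mm farther back than shut.
Start: joints at [-1.524, 0.158, 1.597, -0, 1.386, -0.21], TCP at [146.019, -556.134, 245.299] pointing down, gripper open.
Joint ranges: [-2.91, 2.91], [-0.94, 2.29], [0.18, 2.7], [-1.29, 4.43], [0.17, 2.64], [-3, 3]. Speed limits (rad/s): [2.57, 2.57, 3.14, 3.14, 3.14, 3.14].

## Interface

Orientations are given as a 3x3 rotation matrix whose columns are the frame's x, y, z axes.
In Python, from cell import r gives the robot as it stands.
- The arm moves only by the tool step_arm, never from a script. Its argument "steps" is text: rows parted by semicolons, each of 6 numbers parted by spaces: the shift along the tool's x, y, z in m, then the turn, a rotation vector about the tool's x, y, z in degrees. A call has 1 to 12 rows; each row is the pose to reach, as a shift and turn from the pose commanded when the call began, along the tool's axes at that moment; what a row does not reach only later rows make up. A row lasts 1/10 s, in which the tool goes at most 50 mm and 8.59 degrees, less where a joint would pass 70% of its speed; a pose out of reach is approached as far as the arm can. A call with a gripper value outside its range is refused whole. "grip" is the closure, from -1 (fully open) to 1 (shut), set as the call begins (left out, the last holds). The fingers move at their own pace and stop on an object; "newtons" is the grip in N (left out, the last holds). Time passes only in rows, so rows that repeat a pose let the fingers close. It gives the time, the measured TCP pose, the force, the opening and the grip force at its end, in the units of the state.
- r.get_obs(): the state, without advancing time (a new reading comes with each control period).
- r.read_camera(name): name is "side" or "top" or "wrist"; returns the picture (420x560x3 uint8, red, green, blue); there is no depth.
- r.camera_info(name): a dict with "K" (3x3 intrinsics, pixels), "dist_coeffs" ([k1, k2, p1, p2, k3] as OpenCV has them; the pictures are not rectified), "R" (3x3) and "t" (3): a world point X has camera coordinates R X + t. Camera axes: x right, y down, z forward; pixel columns grow to the right and rows downward; lengths in mm; the calibration is good to about 2 mm. A picture is of the moment at which its call begins: read the wrist's pose just before it. camera_info takes no time and is no camera call; for the wrist camera it gives the pose at the moment of the call.
- r.sign_off(): hands the job in; it is judged then, once.
The state is a dict: "clock": time; "joints": joint angles; "joint_vel": joint speeds; "tau": joint torques, N m; "ee_pos": TCP position; "eef_rot": TCP orientation; "contact_force": force on the tool from outside, world axes, zero at the start; "torque": the same for the moment, N m; "width": opening from 0.0 (shut) to 1.0 (fully open); "finger_force": force on a finger pad.
Only numpy, scipy, OpenCV 4.12 (cv2) and the standard library are available. Lean on these libraries where they do the work, as an engineer would, in place of code of your own. Each camera call takes 0.05 s, during which the arm holds its last target. There are 200 camera calls.

## Working session

There is one attempt and no reset: what is moved stays moved. The work goes in short steps, Python scripts to look and compute and a tool call to move; the robot and the scene stay as the last step left them, time stands still between calls to the robot, and variables do not carry over. Pictures are saved under pics/ and viewed, at most 10 in all, crops included, and the job is handed in when it is done.

Besides the shell and the picture viewer there is one more tool, called after "Request:" as name(argument=value, ...), one argument or row to a line, values as JSON. step_arm: Moves the arm, as the interface text tells. Its arguments: {"type":"object","properties":{"steps":{"type":"string"},"grip":{"type":"number"},"newtons":{"type":"number"}},"required":["steps"]}

```bash
mkdir -p pics
python3 - <<'E'
from cell import r
import cv2,numpy as np
o=r.get_obs();print(o['clock'],o['ee_pos'],o['eef_rot'])
for n in('top','side'):
    i=r.camera_info(n);print(n,i)
    cv2.imwrite(f'pics/{n}0.png',cv2.resize(r.read_camera(n)[:,:,::-1],(800,600),interpolation=cv2.INTER_CUBIC))
E
```

```text
0.0 [ 145.98559313 -555.55630264  244.29307924] [[ 9.67204031e-01  2.54000699e-01 -8.32948667e-05]
 [ 2.54000379e-01 -9.67202178e-01  1.93769260e-03]
 [ 4.11612298e-04 -1.89530102e-03 -9.99998119e-01]]
top {'K': array([[409.43551343,   0.        , 285.64713852],
       [  0.        , 409.43551343, 203.85816405],
       [  0.        ,   0.        ,   1.        ]]), 'dist_coeffs': array([-0.11160245,  0.        ,  0.        ,  0.        ,  0.        ]), 'R': array([[ 0.00540827, -0.99975461, -0.0214819 ],
       [-0.99730885, -0.00382186, -0.07321508],
       [ 0.07311501,  0.02182006, -0.99708479]]), 't': array([  29.06489398,  574.45571794, 1236.53071243])}
side {'K': array([[532.99281024,   0.        , 274.25201582],
       [  0.        , 532.99281024, 210.76607212],
       [  0.        ,   0.        ,   1.        ]]), 'dist_coeffs': array([0.07176829, 0.        , 0.        , 0.        , 0.        ]), 'R': array([[ 0.98815027, -0.15348079, -0.00163751],
       [-0.10362074, -0.65919157, -0.74480146],
       [ 0.11323329,  0.73614545, -0.66728412]]), 't': array([-556.31756853,  155.56213687, 1301.24806817])}
```

View pics/top0.png

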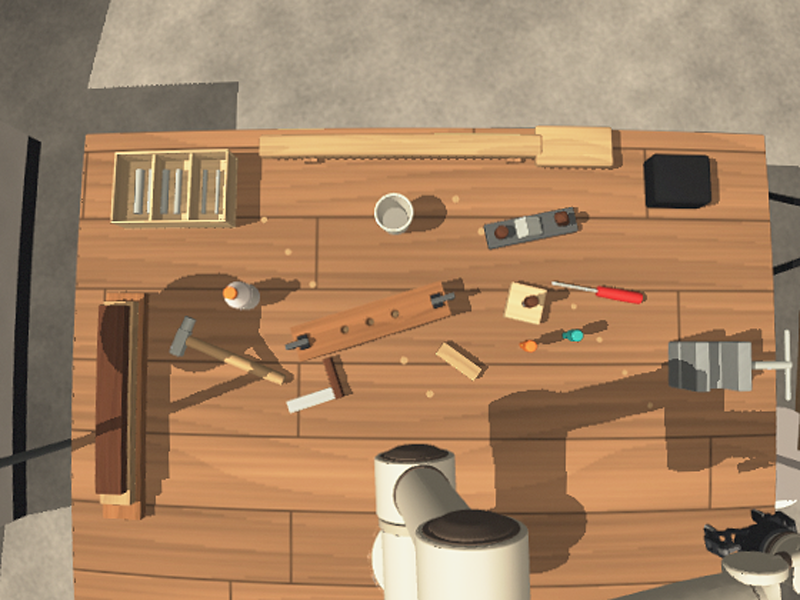

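View pics/side0.png

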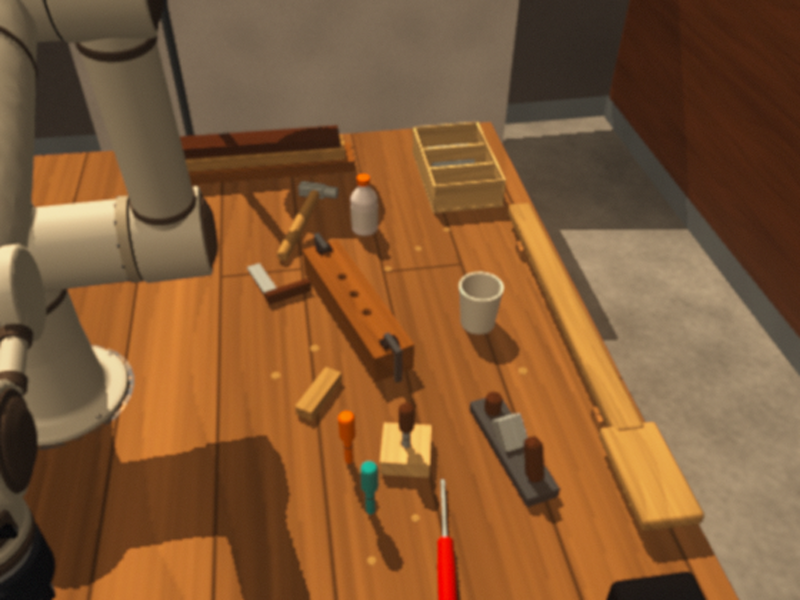

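Top view (800x600): the candidates are the dark-handled pin in its stand at (531,301), the orange look-alike at (530,345), the turquoise one at (573,336) and the plane's knobs at (502,232) and (562,217). I choose the dark-handled pin in the plywood stand, side view (406,415). The holes are at (344,329), (370,322) and (395,313).

```bash
cat > h.py <<'E'
from cell import r
import cv2,numpy as np
def ray(n,uv,i=None):
    i=i or r.camera_info(n)
    p=cv2.undistortPoints(np.array([[uv]],float),i['K'],i['dist_coeffs'])[0,0]
    R=i['R'];c=-R.T@i['t'];return c,R.T@np.array([p[0],p[1],1])
def at(n,uv,z,i=None):
    c,d=ray(n,uv,i);return c+d*(z-c[2])/d[2]
def tri(a,b):
    A=0;B=0
    for c,d in(a,b):
        d=d/np.linalg.norm(d);P=np.eye(3)-np.outer(d,d);A=A+P;B=B+P@c
    return np.linalg.solve(A,B)
def prj(n,X,i=None):
    i=i or r.camera_info(n)
    return cv2.projectPoints(np.array([X],float),cv2.Rodrigues(i['R'])[0],i['t'],i['K'],i['dist_coeffs'])[0][0,0]
E
python3 - <<'E'
from h import *
np.set_printoptions(precision=1,suppress=True)
T=cv2.imread('pics/top0.png');S=cv2.imread('pics/side0.png')
a=cv2.resize(T[270:360,490:610],(400,300),interpolation=3);b=cv2.resize(S[390:510,330:490],(400,300),interpolation=3)
c=cv2.resize(T[270:375,280:420],(400,300),interpolation=3);d=cv2.resize(S[240:375,300:480],(400,300),interpolation=3)
cv2.imwrite('pics/m.png',np.vstack([np.hstack([a,b]),np.hstack([c,d])]))
k=.7
print('pin',at('top',(531*k,301*k),117),at('side',(407*k,405*k),117))
for u in((344,329),(370,322),(395,313)):print('hole',at('top',np.array(u)*k,60))
for u in((341,276),(353,293),(365,311)):print('holeS',at('side',np.array(u)*k,60))
E
```

```text
pin [ 548.8 -214.6  117. ] [ 552.4 -216.   117. ]
hole [492.1 163.9  60. ]
hole [507.  109.8  60. ]
hole [526.   57.8  60. ]
holeS [491.4 162.7  60. ]
holeS [508.1 110.9  60. ]
holeS [523.7  59.   60. ]
```

View pics/m.png

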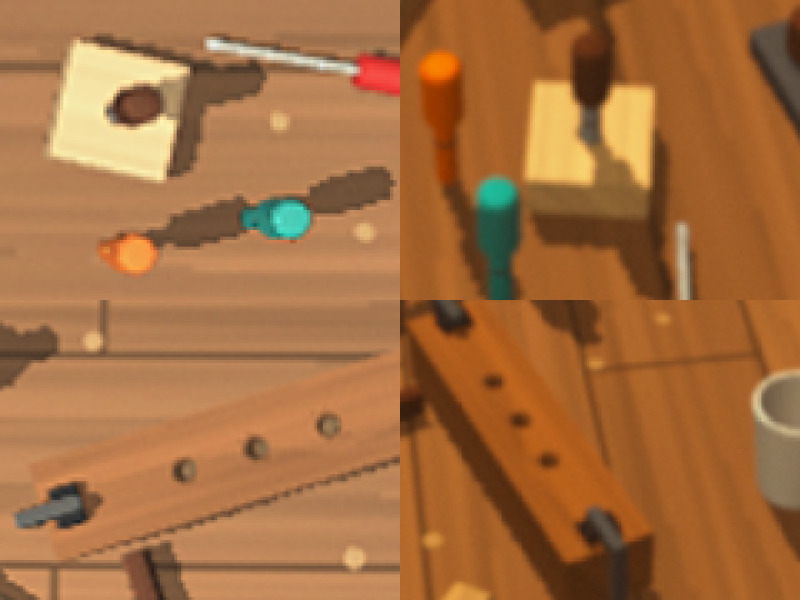

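The crop confirms it: the pin with dark wooden handle and steel rod is the one in the plywood stand, at about (550,-216). Moving above it.

Request:
step_arm(
  steps="0.02 -0.01 0 0 0 0; 0.06 -0.028 0 0 0 0; 0.105 -0.05 0 0 0 0; 0.15 -0.07 0 0 0 0; 0.195 -0.092 0 0 0 0; 0.24 -0.114 0 0 0 0; 0.285 -0.135 0 0 0 0; 0.33 -0.156 0 0 0 0; 0.375 -0.178 0 0 0 0; 0.42 -0.199 0 0 0 0; 0.46 -0.218 0 0 0 0; 0.477 -0.226 0 0 0 0",
  grip=-1,
  newtons=50,
)

```text
clock: 1.3
ee_pos: [552.0, -213.2, 244.6]
eef_rot: [[0.966, 0.257, -0.0], [0.257, -0.966, 0.001], [0.0, -0.001, -1.0]]
contact_force: [0.3, 0.4, -0.4]
width: 1.001
finger_force: 0.0
```

Run:
```python
from h import *
np.set_printoptions(precision=3,suppress=True)
o=r.get_obs();i=r.camera_info('wrist');im=r.read_camera('wrist')
print(o['clock'],o['ee_pos'],o['eef_rot'],o['joints'],o['contact_force'])
c=-i['R'].T@i['t'];print(c,i['R'][2],i['K'][0,0])
print('proj top',prj('wrist',[550,-216,117],i),'grip',prj('wrist',[550,-216,92],i))
cv2.imwrite('pics/w1.png',im[:,:,::-1]);np.savez('w1.npz',**i)
```

```text
1.3 [ 551.968 -213.185  244.638] [[ 0.966  0.257 -0.   ]
 [ 0.257 -0.966  0.001]
 [ 0.    -0.001 -1.   ]] [-0.573  0.202  1.548  0.001  1.392  0.737] [ 0.337  0.351 -0.401]
[ 615.913 -196.594  373.674] [-0.251 -0.067 -0.966] 301.3679799252966
proj top [280.707 207.431] grip [280.543 200.711]
```

View pics/w1.png

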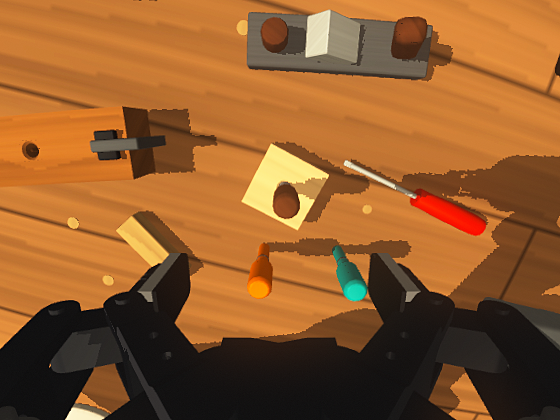

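The wrist view shows the handle top at about (287,207), orange and turquoise below it clear of the finger path, and one hole at (30,151).

Run:
```python
from h import *
np.set_printoptions(precision=1,suppress=True)
i=dict(np.load('w1.npz'))
im=cv2.imread('pics/w1.png');hsv=cv2.cvtColor(im,cv2.COLOR_BGR2HSV)
m=((im[165:235,255:330].max(2)<125)).astype(np.uint8)
cv2.imwrite('pics/w1c.png',cv2.resize(im[140:240,230:340],(660,600),interpolation=3))
for u in((287,207),):print(at('wrist',u,117,i))
for u in((532.6,300.6),):print(at('top',np.array(u)*.7,117))
print(at('wrist',(31,150),60,i))
```

```text
[ 551.8 -221.3  117. ]
[ 549.6 -217.8  117. ]
[527.9  54.8  60. ]
```

View pics/w1c.png

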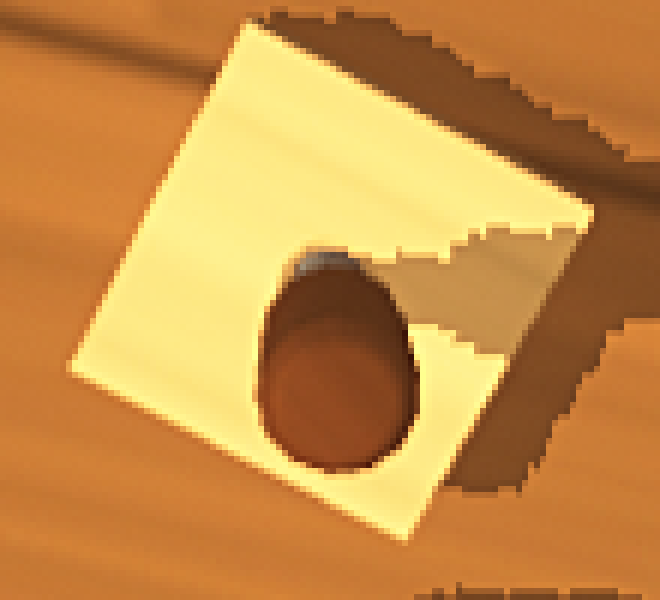

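Run:
```python
from h import *
np.set_printoptions(precision=1,suppress=True)
i=dict(np.load('w1.npz'));o=r.get_obs();R=o['eef_rot']
a=at('wrist',(286.3,205.5),117,i);print(a)
s=np.mean([at('wrist',np.array(u)/6+(230,140),32,i) for u in((250,22),(593,213),(408,540),(72,367))],0);print(s)
for p in(a,s):print(R.T@(np.array([p[0],p[1],90])-o['ee_pos']))
```

```text
[ 553.  -220.3  117. ]
[ 551.4 -221.5   32. ]
[ -2.    8.  154.6]
[ -3.8   8.7 154.6]
```

Request:
step_arm(
  steps="-0.001 0.003 0.02 0 0 0; -0.003 0.0075 0.06 0 0 0; -0.003 0.0075 0.095 0 0 0; -0.003 0.0075 0.1 0 0 0; -0.003 0.0075 0.1 0 0 0",
)

```text
clock: 1.85
ee_pos: [548.0, -224.2, 144.4]
eef_rot: [[0.967, 0.254, -0.002], [0.254, -0.967, 0.002], [-0.002, -0.002, -1.0]]
contact_force: [0.1, -0.4, 0.1]
width: 0.997
finger_force: 0.0
```

Run:
```python
from h import *
np.set_printoptions(precision=1,suppress=True)
o=r.get_obs();R=o['eef_rot']
i=r.camera_info('wrist');im=r.read_camera('wrist')[:,:,::-1]
print(o['clock'],o['ee_pos'],R.T@(np.array([552,-220.5,90])-o['ee_pos']))
print(prj('wrist',[552,-220.5,117],i),prj('wrist',[552,-220.5,69],i))
np.savez('w2.npz',**i);cv2.imwrite('pics/w2.png',cv2.resize(im[150:390,120:440],(800,600),interpolation=3))
```

```text
1.85 [ 548.  -224.2  144.4] [ 4.9 -2.5 54.4]
[273.3 241.1] [274.5 216.1]
```

View pics/w2.png

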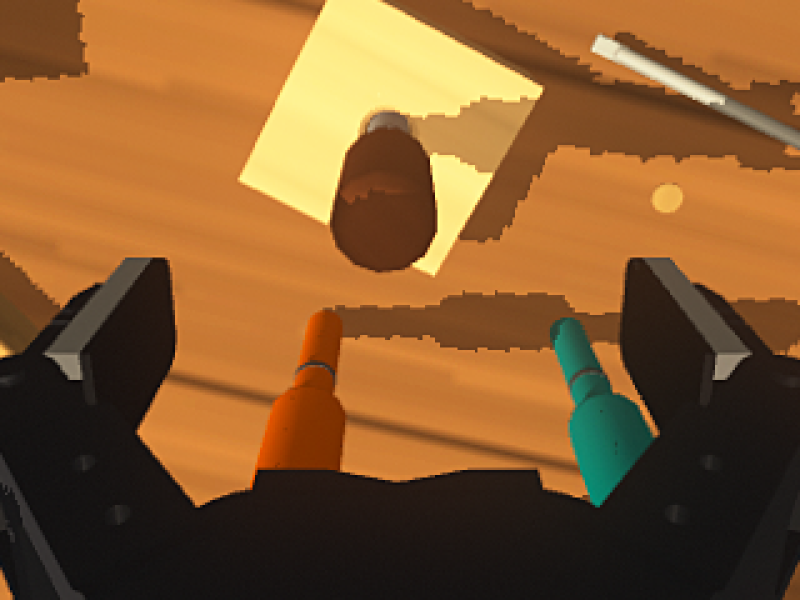

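The pin's top centre is at crop (384,221), within about 2 mm of my estimate. The path is clear, so I descend and grip.

Request:
step_arm(
  steps="0.005 -0.0026 0.015 0 0 0; 0.005 -0.0026 0.04 0 0 0; 0.005 -0.0026 0.055 0 0 0; 0.005 -0.0026 0.055 0 0 0",
)

```text
clock: 2.3
ee_pos: [551.9, -219.6, 88.1]
eef_rot: [[0.967, 0.254, -0.004], [0.254, -0.967, 0.002], [-0.003, -0.003, -1.0]]
contact_force: [-0.1, 0.4, -0.4]
width: 1.001
finger_force: 0.0
```

Request:
step_arm(
  steps="0 0 0 0 0 0; 0 0 0 0 0 0; 0 0 0 0 0 0; 0 0 0 0 0 0; 0 0 0 0 0 0; 0 0 0 0 0 0; 0 0 0 0 0 0; 0 0 0 0 0 0",
  grip=1,
  newtons=60,
)

```text
clock: 3.1
ee_pos: [553.6, -220.6, 91.2]
eef_rot: [[0.967, 0.254, 0.001], [0.254, -0.967, -0.0], [0.001, 0.0, -1.0]]
contact_force: [-1.0, 2.2, 6.0]
width: 0.278
finger_force: 58.7
```

Request:
step_arm(
  steps="0 0 -0.005 0 0 0; 0 0 -0.015 0 0 0; 0 0 -0.03 0 0 0; 0 0 -0.06 0 0 0; 0 0 -0.09 0 0 0; 0 0 -0.1 0 0 0; 0 0 -0.1 0 0 0",
)

```text
clock: 3.8
ee_pos: [554.3, -221.4, 192.9]
eef_rot: [[0.967, 0.254, 0.004], [0.254, -0.967, -0.003], [0.003, 0.004, -1.0]]
contact_force: [0.5, 0.1, -1.6]
width: 0.273
finger_force: 58.9
```

Run:
```python
from h import *
np.set_printoptions(precision=1,suppress=True)
o=r.get_obs();R=o['eef_rot']
print(o['clock'],o['ee_pos'],o['contact_force'],o['torque'],o['width'])
for p in((526,57.5),(507.5,110.3),(491.8,163.3)):
    print(R.T@(np.array([*p,o['ee_pos'][2]])-o['ee_pos']))
```

```text
3.8 [ 554.3 -221.4  192.9] [ 0.5  0.1 -1.6] [ 0.  0. -0.] 0.2732135956917523
[  43.5 -277.    -0.9]
[  39.  -332.7   -1.1]
[  37.3 -388.    -1.3]
```

Request:
step_arm(
  steps="0.003 -0.02 0 0 0 0; 0.009 -0.06 0 0 0 0; 0.016 -0.105 0 0 0 0; 0.023 -0.15 0 0 0 0; 0.029 -0.195 0 0 0 0; 0.036 -0.238 0 0 0 0; 0.041 -0.268 0 0 0 0; 0.042 -0.277 0 0 0 0; 0.042 -0.277 0.02 0 0 0; 0.042 -0.277 0.02 0 0 0; 0.042 -0.277 0.02 0 0 0",
)

```text
clock: 4.9
ee_pos: [522.4, 57.7, 169.2]
eef_rot: [[0.967, 0.253, -0.003], [0.253, -0.967, 0.0], [-0.003, -0.001, -1.0]]
contact_force: [0.2, 0.3, -0.5]
width: 0.275
finger_force: 59.0
```

Run:
```python
from h import *
np.set_printoptions(precision=1,suppress=True)
o=r.get_obs();R=o['eef_rot']
i=r.camera_info('wrist');im=r.read_camera('wrist')[:,:,::-1]
print(o['clock'],o['ee_pos'],o['joints'])
e=o['ee_pos'];p=prj('wrist',[e[0],e[1],e[2]-83],i);print(p,prj('wrist',[526,57.5,60],i))
np.savez('w3.npz',**i);cv2.imwrite('pics/w3f.png',im)
cv2.imwrite('pics/w3.png',cv2.resize(im[90:270,160:400],(800,600),interpolation=3))
```

```text
4.9 [522.4  57.7 169.2] [-0.1  0.1  1.8 -0.   1.2  1.2]
[278.  219.3] [279.5 205.7]
```

View pics/w3.png

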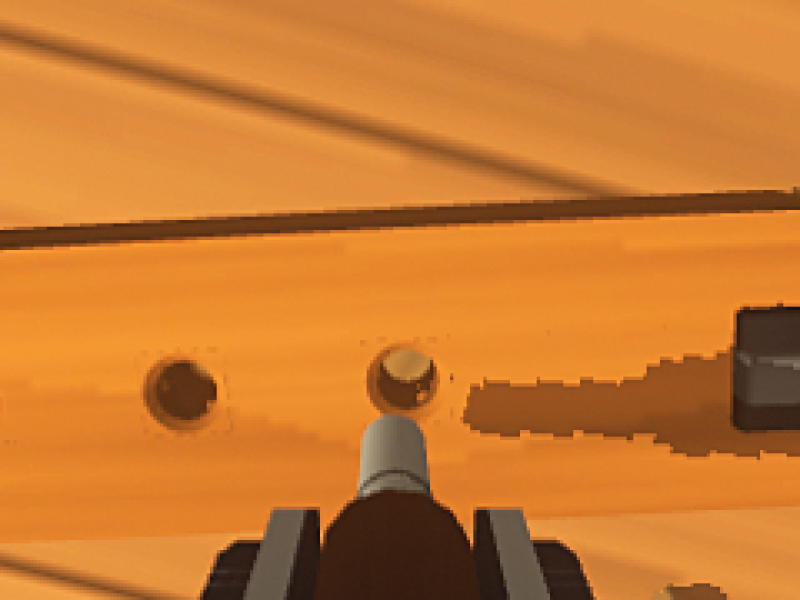

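The wrist view shows the hole at crop (403,381), the middle hole at (182,391) and the foot centre at about (394,430). This fits the model.

Run:
```python
from h import *
np.set_printoptions(precision=2,suppress=True)
i=dict(np.load('w3.npz'));o=r.get_obs();R=o['eef_rot'];e=o['ee_pos'];print(e)
f=at('wrist',(278.2,219),e[2]-83,i);print('foot',f)
for u in((280.9,204.3),(214.6,207.1)):
    h=at('wrist',u,60,i);print(h,'tool shift',R.T@(h-f))
```

```text
[523.15  57.51 170.07]
foot [522.92  57.74  87.07]
[527.44  56.68  60.  ] tool shift [ 4.12  2.17 27.07]
[511.34 108.66  60.  ] tool shift [  1.72 -52.19  27.08]
```

Request:
step_arm(
  steps="0.003 0.0015 0 0 0 0; 0.0041 0.0022 0.008 0 0 0; 0.0041 0.0022 0.018 0 0 0; 0.0041 0.0022 0.022 0 0 0; 0.0041 0.0022 0.022 0 0 0",
)

```text
clock: 5.45
ee_pos: [527.0, 56.9, 146.9]
eef_rot: [[0.967, 0.254, -0.003], [0.254, -0.967, 0.0], [-0.003, -0.001, -1.0]]
contact_force: [0.3, 0.2, -0.7]
width: 0.276
finger_force: 59.1
```

Request:
step_arm(
  steps="0 0 0.002 0 0 0; 0 0 0.004 0 0 0; 0 0 0.006 0 0 0; 0 0 0.008 0 0 0; 0 0 0.01 0 0 0; 0 0 0.01 0 0 0",
)

```text
clock: 6.05
ee_pos: [528.3, 56.7, 138.3]
eef_rot: [[0.967, 0.254, 0.001], [0.254, -0.967, -0.0], [0.001, 0.001, -1.0]]
contact_force: [1.2, -0.3, -1.1]
width: 0.276
finger_force: 59.0
```

Request:
step_arm(
  steps="0 0 0.0015 0 0 0; 0 0 0.003 0 0 0; 0 0 0.0045 0 0 0; 0 0 0.006 0 0 0; 0 0 0.0075 0 0 0; 0 0 0.009 0 0 0; 0 0 0.009 0 0 0",
)

```text
clock: 6.75
ee_pos: [528.3, 56.7, 129.5]
eef_rot: [[0.967, 0.254, 0.001], [0.254, -0.967, -0.0], [0.001, 0.001, -1.0]]
contact_force: [2.2, -2.1, 0.8]
width: 0.273
finger_force: 59.2
```

Request:
step_arm(
  steps="0.0003 0.0005 0.001 0 0 0; 0.0003 0.0005 0.0025 0 0 0; 0.0003 0.0005 0.004 0 0 0; 0.0003 0.0005 0.0055 0 0 0; 0.0003 0.0005 0.007 0 0 0; 0.0003 0.0005 0.0085 0 0 0; 0.0003 0.0005 0.0085 0 0 0",
)

```text
clock: 7.45
ee_pos: [528.8, 56.7, 121.3]
eef_rot: [[0.967, 0.254, 0.001], [0.254, -0.967, 0.0], [0.001, -0.0, -1.0]]
contact_force: [2.2, -0.0, 4.1]
width: 0.273
finger_force: 59.8
```

Sliding at about 4 N. The stub level would be at TCP z of about 116, so I approach in small steps.

Request:
step_arm(
  steps="0.0003 0 0.001 0 0 0; 0.0003 0 0.002 0 0 0; 0.0003 0 0.003 0 0 0; 0.0003 0 0.003 0 0 0",
)

```text
clock: 7.85
ee_pos: [529.0, 56.8, 118.3]
eef_rot: [[0.967, 0.254, 0.001], [0.254, -0.967, 0.0], [0.001, -0.0, -1.0]]
contact_force: [1.8, -0.5, 4.3]
width: 0.278
finger_force: 59.9
```

Request:
step_arm(
  steps="0 0 0.0005 0 0 0; 0 0 0.001 0 0 0; 0 0 0.001 0 0 0",
)

```text
clock: 8.15
ee_pos: [529.0, 56.8, 117.4]
eef_rot: [[0.967, 0.254, 0.001], [0.254, -0.967, 0.0], [0.001, -0.0, -1.0]]
contact_force: [0.6, -0.5, 5.3]
width: 0.274
finger_force: 59.9
```

Request:
step_arm(
  steps="0 0 0.0005 0 0 0; 0 0 0.001 0 0 0; 0 0 0.001 0 0 0",
)

```text
clock: 8.45
ee_pos: [529.2, 56.8, 117.2]
eef_rot: [[0.967, 0.254, 0.001], [0.254, -0.967, 0.0], [0.001, -0.0, -1.0]]
contact_force: [-0.5, -0.7, 10.8]
width: 0.279
finger_force: 60.5
```

Request:
step_arm(
  steps="0 0 0.0003 0 0 0; 0 0 0.0003 0 0 0",
)

```text
clock: 8.65
ee_pos: [529.3, 56.8, 117.2]
eef_rot: [[0.967, 0.254, 0.001], [0.254, -0.967, 0.0], [0.001, -0.0, -1.0]]
contact_force: [-0.6, -0.8, 11.8]
width: 0.271
finger_force: 60.7
```

Run:
```python
from h import *
np.set_printoptions(precision=2,suppress=True)
o=r.get_obs();im=r.read_camera('wrist')[:,:,::-1];s=r.read_camera('side')[:,:,::-1]
print(o['clock'],o['ee_pos'],o['contact_force'])
e=o['ee_pos'];p=prj('side',[e[0],e[1],60]).astype(int);print(p,prj('side',[e[0],e[1],75]))
a=cv2.resize(im[140:290,200:350],(400,400),interpolation=3)
b=cv2.resize(s[p[1]-40:p[1]+20,p[0]-30:p[0]+30],(400,400),interpolation=3)
cv2.imwrite('pics/w4.png',np.hstack([a,b]))
```

```text
8.65 [529.31  56.81 117.16] [-0.64 -0.77 11.83]
[257 218] [257.66 213.68]
```

View pics/w4.png

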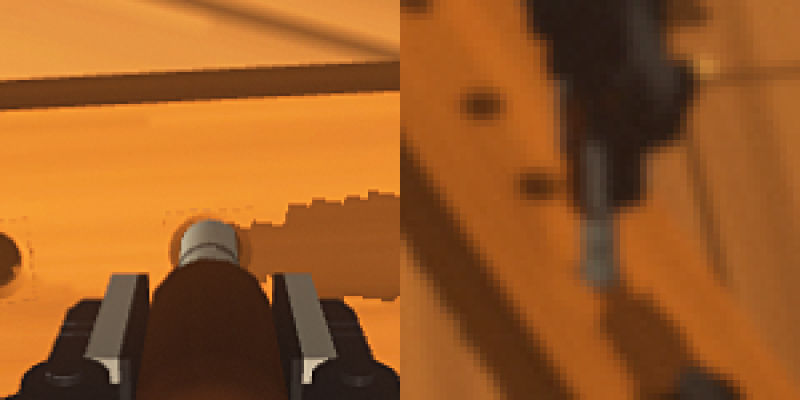

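The ring stands clear above the blank's top (about crop (208,248)), and the pin is rigid at TCP z 117.2 under 12 N, so this hole holds a stub. I draw the pin straight out and go to the middle hole.

Request:
step_arm(
  steps="0 0 -0.002 0 0 0; 0 0 -0.006 0 0 0; 0 0 -0.012 0 0 0; 0 0 -0.018 0 0 0; 0 0 -0.024 0 0 0; 0 0 -0.03 0 0 0; 0 0 -0.036 0 0 0; 0 0 -0.042 0 0 0; 0 0 -0.046 0 0 0; 0 0 -0.046 0 0 0",
)

```text
clock: 9.75
ee_pos: [529.0, 56.6, 162.3]
eef_rot: [[0.967, 0.254, 0.001], [0.254, -0.967, -0.0], [0.001, 0.0, -1.0]]
contact_force: [-0.3, -0.0, -0.9]
width: 0.276
finger_force: 60.0
```

Request:
step_arm(
  steps="-0.0005 -0.008 0 0 0 0; -0.001 -0.025 0 0 0 0; -0.002 -0.042 0 0 0 0; -0.0027 -0.053 0 0 0 0; -0.0027 -0.0548 0 0 0 0; -0.0027 -0.0548 0 0 0 0; -0.0027 -0.0548 0 0 0 0",
)

```text
clock: 10.45
ee_pos: [512.3, 108.5, 161.5]
eef_rot: [[0.967, 0.254, 0.0], [0.254, -0.967, -0.0], [0.0, 0.0, -1.0]]
contact_force: [-0.1, 0.1, -0.6]
width: 0.28
finger_force: 60.0
```

Run:
```python
from h import *
np.set_printoptions(precision=2,suppress=True)
o=r.get_obs();i=r.camera_info('wrist');im=r.read_camera('wrist')[:,:,::-1]
e=o['ee_pos'];print(o['clock'],e,o['contact_force'],prj('wrist',[e[0],e[1],e[2]-84],i),prj('wrist',[512.5,109.3,60],i))
np.savez('w5.npz',**i);cv2.imwrite('pics/w5.png',cv2.resize(im[150:270,180:340],(800,600),interpolation=3))
```

```text
10.45 [512.32 108.46 161.5 ] [-0.14  0.13 -0.58] [277.92 219.2 ] [276.98 212.21]
```

View pics/w5.png

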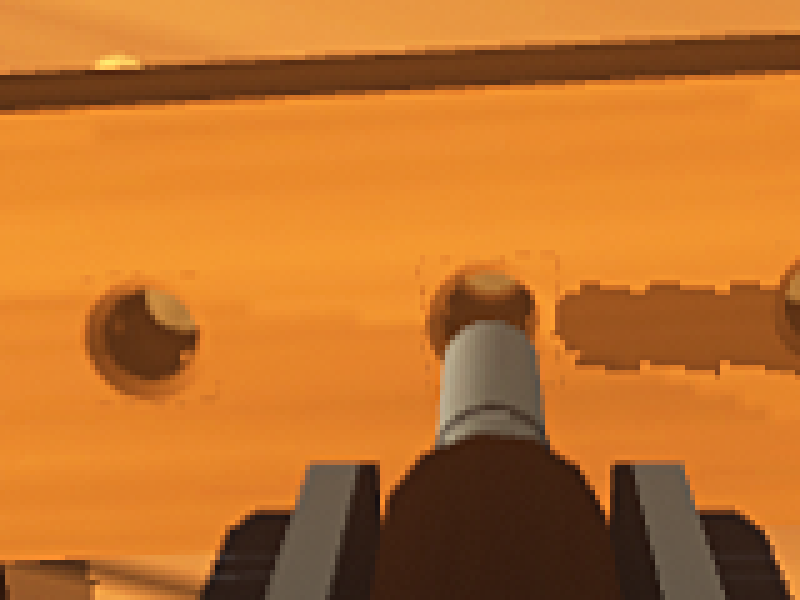

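The foot is centred over the middle hole to within about 1 mm (hole crop (482,319), foot (491,346)). Descending.

Request:
step_arm(
  steps="0 -0.0004 0.004 0 0 0; 0 -0.0004 0.01 0 0 0; 0 -0.0004 0.015 0 0 0; 0 -0.0004 0.018 0 0 0; 0 -0.0004 0.02 0 0 0; 0 -0.0004 0.022 0 0 0; 0 -0.0004 0.024 0 0 0; 0 -0.0004 0.024 0 0 0",
)

```text
clock: 11.3
ee_pos: [512.1, 109.2, 137.4]
eef_rot: [[0.967, 0.254, 0.0], [0.254, -0.967, -0.0], [0.0, 0.0, -1.0]]
contact_force: [1.1, -0.1, -1.5]
width: 0.274
finger_force: 60.0
```

Request:
step_arm(
  steps="0 0 0.0015 0 0 0; 0 0 0.003 0 0 0; 0 0 0.0045 0 0 0; 0 0 0.006 0 0 0; 0 0 0.0075 0 0 0; 0 0 0.0085 0 0 0; 0 0 0.0085 0 0 0",
)

```text
clock: 12.0
ee_pos: [512.4, 109.0, 129.0]
eef_rot: [[0.967, 0.254, 0.001], [0.254, -0.967, -0.0], [0.001, 0.001, -1.0]]
contact_force: [1.1, -1.0, -1.3]
width: 0.277
finger_force: 60.0
```

Request:
step_arm(
  steps="0.0002 0.0002 0.0015 0 0 0; 0.0002 0.0002 0.003 0 0 0; 0.0002 0.0002 0.0045 0 0 0; 0.0002 0.0002 0.006 0 0 0; 0.0002 0.0002 0.0075 0 0 0; 0.0002 0.0002 0.009 0 0 0; 0.0002 0.0002 0.009 0 0 0",
)

```text
clock: 12.7
ee_pos: [512.7, 109.1, 120.6]
eef_rot: [[0.967, 0.254, 0.001], [0.254, -0.967, -0.0], [0.001, 0.0, -1.0]]
contact_force: [-0.5, -0.8, 3.4]
width: 0.274
finger_force: 60.7
```

Request:
step_arm(
  steps="0 0 0.001 0 0 0; 0 0 0.002 0 0 0; 0 0 0.002 0 0 0",
)

```text
clock: 13.0
ee_pos: [512.7, 109.1, 118.7]
eef_rot: [[0.967, 0.254, 0.001], [0.254, -0.967, -0.0], [0.001, 0.0, -1.0]]
contact_force: [-0.6, -1.3, 4.6]
width: 0.276
finger_force: 60.9
```

Request:
step_arm(
  steps="0 0 0.0005 0 0 0; 0 0 0.001 0 0 0; 0 0 0.001 0 0 0",
)

```text
clock: 13.3
ee_pos: [512.8, 109.1, 117.8]
eef_rot: [[0.967, 0.254, 0.001], [0.254, -0.967, 0.0], [0.001, 0.0, -1.0]]
contact_force: [-0.8, -1.3, 6.7]
width: 0.271
finger_force: 60.9
```

Request:
step_arm(
  steps="0 0 0.0005 0 0 0; 0 0 0.0008 0 0 0; 0 0 0.0008 0 0 0",
)

```text
clock: 13.6
ee_pos: [512.8, 109.2, 117.0]
eef_rot: [[0.967, 0.254, 0.001], [0.254, -0.967, 0.0], [0.001, 0.0, -1.0]]
contact_force: [-0.1, -0.8, 6.5]
width: 0.272
finger_force: 60.9
```

Request:
step_arm(
  steps="0 0 0.0004 0 0 0; 0 0 0.0004 0 0 0",
)

```text
clock: 13.8
ee_pos: [512.8, 109.2, 116.6]
eef_rot: [[0.967, 0.254, 0.001], [0.254, -0.967, 0.0], [0.001, 0.0, -1.0]]
contact_force: [-0.9, -1.2, 6.8]
width: 0.275
finger_force: 60.9
```

Request:
step_arm(
  steps="0 0 0.0005 0 0 0; 0 0 0.0008 0 0 0; 0 0 0.0008 0 0 0",
)

```text
clock: 14.1
ee_pos: [512.8, 109.2, 115.9]
eef_rot: [[0.967, 0.254, 0.001], [0.254, -0.967, 0.0], [0.001, 0.0, -1.0]]
contact_force: [-2.1, -1.7, 6.1]
width: 0.271
finger_force: 60.9
```

Request:
step_arm(
  steps="0 0 0.0005 0 0 0; 0 0 0.001 0 0 0; 0 0 0.001 0 0 0",
)

```text
clock: 14.4
ee_pos: [512.8, 109.2, 114.8]
eef_rot: [[0.967, 0.254, 0.001], [0.254, -0.967, 0.0], [0.001, 0.0, -1.0]]
contact_force: [-0.9, -1.9, 5.0]
width: 0.272
finger_force: 60.9
```

Well past the stub level with no added force, so the middle hole looks clear. Home should be near TCP z 102.2.

Request:
step_arm(
  steps="-0.0001 0.0003 0.0015 0 0 0; -0.0001 0.0003 0.003 0 0 0; -0.0001 0.0003 0.0045 0 0 0; -0.0001 0.0003 0.006 0 0 0; -0.0001 0.0003 0.0075 0 0 0; -0.0001 0.0003 0.009 0 0 0; -0.0001 0.0003 0.0105 0 0 0; -0.0001 0.0003 0.0105 0 0 0",
)

```text
clock: 15.2
ee_pos: [512.8, 108.9, 104.1]
eef_rot: [[0.967, 0.254, 0.001], [0.254, -0.967, 0.0], [0.001, 0.0, -1.0]]
contact_force: [1.0, -1.4, 4.8]
width: 0.272
finger_force: 60.7
```

Request:
step_arm(
  steps="0 0 0.0005 0 0 0; 0 0 0.001 0 0 0; 0 0 0.001 0 0 0",
)

```text
clock: 15.5
ee_pos: [512.8, 108.9, 103.3]
eef_rot: [[0.967, 0.254, 0.001], [0.254, -0.967, 0.0], [0.001, 0.0, -1.0]]
contact_force: [0.4, -0.8, 6.3]
width: 0.275
finger_force: 60.9
```

Request:
step_arm(
  steps="0 0 0.0005 0 0 0; 0 0 0.0008 0 0 0; 0 0 0.0008 0 0 0",
)

```text
clock: 15.8
ee_pos: [512.8, 108.9, 102.5]
eef_rot: [[0.967, 0.254, 0.001], [0.254, -0.967, 0.0], [0.001, 0.0, -1.0]]
contact_force: [-0.2, -0.6, 6.0]
width: 0.273
finger_force: 60.9
```

Request:
step_arm(
  steps="0 0 0.0004 0 0 0; 0 0 0.0006 0 0 0; 0 0 0.0006 0 0 0",
)

```text
clock: 16.1
ee_pos: [512.9, 108.9, 102.2]
eef_rot: [[0.967, 0.254, 0.001], [0.254, -0.967, 0.0], [0.001, 0.0, -1.0]]
contact_force: [-0.5, -1.0, 9.2]
width: 0.274
finger_force: 61.1
```

Request:
step_arm(
  steps="0 0 0.0003 0 0 0; 0 0 0.0004 0 0 0; 0 0 0.0004 0 0 0",
)

```text
clock: 16.4
ee_pos: [513.1, 108.9, 102.2]
eef_rot: [[0.967, 0.254, 0.002], [0.254, -0.967, 0.0], [0.002, 0.0, -1.0]]
contact_force: [-1.2, -2.0, 10.5]
width: 0.275
finger_force: 61.4
```

The pin is rigid at TCP z 102.2, exactly 15 mm below the stub level, at 10.5 N, so it is home. I release and back off upward.

Request:
step_arm(
  steps="0 0 -0.0003 0 0 0; 0 0 -0.0003 0 0 0; 0 0 -0.0003 0 0 0; 0 0 -0.0003 0 0 0; 0 0 -0.0003 0 0 0; 0 0 -0.0003 0 0 0; 0 0 -0.0003 0 0 0; 0 0 -0.0003 0 0 0; 0 0 -0.0003 0 0 0; 0 0 -0.0003 0 0 0",
  grip=-1,
)

```text
clock: 17.4
ee_pos: [512.3, 108.8, 101.0]
eef_rot: [[0.967, 0.254, 0.0], [0.254, -0.967, 0.0], [0.0, -0.0, -1.0]]
contact_force: [0.1, 0.1, -0.5]
width: 1.003
finger_force: 0.0
```

Request:
step_arm(
  steps="0 0 -0.01 0 0 0; 0 0 -0.03 0 0 0; 0 0 -0.06 0 0 0; 0 0 -0.09 0 0 0; 0 0 -0.12 0 0 0; 0 0 -0.14 0 0 0; 0 0 -0.14 0 0 0; 0 0 -0.14 0 0 0",
)

```text
clock: 18.2
ee_pos: [512.2, 108.8, 241.1]
eef_rot: [[0.967, 0.254, 0.001], [0.254, -0.967, -0.0], [0.001, 0.0, -1.0]]
contact_force: [0.3, -0.3, -0.4]
width: 1.002
finger_force: 0.0
```

Run:
```python
from h import *
np.set_printoptions(precision=1,suppress=True)
o=r.get_obs();i=r.camera_info('wrist');im=r.read_camera('wrist')[:,:,::-1]
print(o['clock'],o['ee_pos'],o['contact_force'],o['width'])
for z in(60,80,128):print(prj('wrist',[512.8,108.9,z],i))
s=r.read_camera('side')[:,:,::-1];p=prj('side',[512.8,108.9,80]).astype(int)
cv2.imwrite('pics/w6.png',np.hstack([cv2.resize(im[130:280,205:355],(400,400),interpolation=3),cv2.resize(s[p[1]-30:p[1]+30,p[0]-30:p[0]+30],(400,400),interpolation=3)]))
```

```text
18.2 [512.2 108.8 241.1] [ 0.3 -0.3 -0.4] 1.0018723236754299
[278.1 191.4]
[278.  195.6]
[278.  208.3]
```

View pics/w6.png

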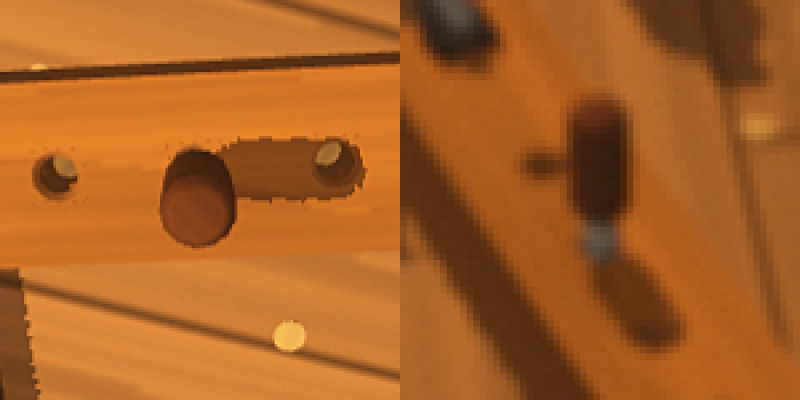

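The pin stands upright in the middle hole (crop (198,205)), with only the short rod above the ring showing in the side view.

```bash
python3 -c "
from cell import r
print(r.sign_off())"
```

```text
the job is handed in; nothing more can be done
None
```

The middle hole (hole_b) is the clear one: the gauge pin stands upright and fully home in it, released and never pushed above about 12 N, and the job was handed in at about 18 s with nothing else on the bench touched.

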